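Shut the empty stock bin and drop the front of the stud bin

TASK

Three drop-front stock bins stand on the bench; the empty one has been left with its front flap hanging down. Push that flap back up until it is fully shut, and only then pull the front flap of the bin of studs all the way down, so that the studs can be got at. Leave the bin of hexagon nuts shut.

Things in the scene. Friction and masses are not known exactly. Their poses are not given: they have to be found in the camera images.
- empty_bar (a point): Grab bar centre on the empty bin's flap, which starts hanging 0.9 to 1.45 rad down. All 3 bins and flaps are alike. Round level bar, 12 mm thick, 98 clear between its 2 arms, in the flap's plane, 175 from the hinge, 55 past the flap's free edge. Axes: z from hinge along the flap to the bar, y along the bar, x the inner side. Angle of z from vertical: 0 shut, 1.5 rad right down (both stops).
- stud_bar (a point): Same point on the bin of long round studs lying front to back; its flap starts shut. Flap 140 wide, 6 thick, hinged along its lower edge 70 mm above the bench; its top swings out and down towards the robot. Shut: z up, x into the bin, bar 245 above the bench. Right down: z level to the robot, x up. Stiff hinge, the flap stays where left; under 6 N at the bar moves it.
- nut_bar (a point): Same point on the bin of flat hexagon nuts; its flap starts shut and must stay so. Bins: galvanised, open-topped, 150 x 150, walls 187 above the bench, side by side in any order, centres about 190 mm or more apart, turned up to 0.2 rad, nothing tall between them. Small things on the bench where a flap comes down are under 45 mm high.

How it is judged:
On the way, in this order (a step that is already met when the one before it is completed fails the run):
1. the empty bin's flap is shut (angle between empty_bar's own z axis and vertical below 0.17 rad), for 0.2 s.
2. then the stud bin's flap is all the way down (angle between stud_bar's own z axis and vertical above 1.3 rad), for 0.2 s.
At the end, for the whole second after the job is handed in: The empty bin's flap is shut (within 0.17 rad of upright), the stud bin's flap is all the way down (more than 1.3 rad from upright) and the nut bin's flap is still shut (within 0.17 rad of upright) (angle between each of empty_bar, nut_bar's own z axis and vertical below 0.17 rad and angle between stud_bar's own z axis and vertical above 1.3 rad); the robot touches nothing.
It fails at once if the nut bin's flap is opened (angle between nut_bar's own z axis and vertical above 0.17 rad).
It also fails if it takes over 58 s, if anything falls off the work surface, if the arm or the gripper's body presses on something with over 40 N, if the wrist force passes 120 N, or if a joint passes its speed limit or range.

ROBOT

A 7-joint arm with a two-finger parallel gripper is mounted at the origin on the work surface. World frame = base frame: x ahead of the robot, y to its left, z up, the work surface at z = 0. Lengths are in m, angles in rad, forces in N, time in s.
With the tool pointing down it reaches from about 0.425 to 0.875 m from the base axis. Payload 4.7 kg.
Tool frame: the origin (TCP) lies at the very end of the fingers, on their centre line; the grasp point (between the pads) lies 19 mm behind it; z points along the fingers, y is the line along which they close (so a half turn about z gives the same grasp; the last joint's range is limited). The gripper opens to 87 mm and grips with 3 to 60 N. Pads are 19 mm wide; open, the fingers measure 117 mm over their backs; the gripper's body (75 mm by 190 mm) begins 51 mm behind the grasp point.
Start: joints at [-1.191, 0.321, -0.07, 1.45, 0.023, 1.371, -0.057], TCP at [0.233, 0.607, 0.194] pointing down, gripper open.
Joint ranges: [-2.86, 2.86], [-0.3, 2.09], [-1.38, 1.24], [0.06, 2.45], [-1.56, 4.7], [0.09, 2.05], [-2.69, 2.69]. Speed limits (rad/s): [2.57, 2.57, 3.14, 3.14, 3.14, 3.14, 3.14].

INTERFACE

Orientations are given as a rotation vector (axis times angle).
In Python, from bench import ctrl, imaging, ticket gives the robot as it stands.
- The arm moves only by the tool jog_arm, never from a script. Its argument "rows" is text: rows parted by semicolons, each of 7 numbers parted by spaces: the shift along the tool's x, y, z in cm, then the turn, a rotation vector about the tool's x, y, z in rad, then the closure, from -1 (fully open) to 1 (shut), so that 0 is half open. A call has 1 to 5 rows; each row shifts and turns the commanded pose from where the row before left it, along the tool's axes as they then stand; what a row does not reach is not made up. A row lasts 1/8 s, in which the tool goes at most 62.5 mm and 10.7 degrees, less where a joint would pass 70% of its speed; a pose out of reach is approached as far as the arm can. A call with a gripper value outside its range is refused whole. The fingers move at their own pace and stop on an object; "force" is the grip in N (left out, the last holds). Time passes only in rows, so rows that do not move let the fingers close. It gives the time, the measured TCP pose, the force, the opening and the grip force at its end, in the units of the state.
- ctrl.get_state(): the state, without advancing time (a new reading comes with each control period).
- imaging.get_image(name): name is "scene" or "top"; returns a dict with "img" (480x640x3 uint8, blue, green, red), "vertical_fov" (degrees; the focal length in pixels is half the picture's height over the tangent of half this angle, whatever the lens; pixels are square), "cx", "cy" (the principal point, pixels), "k1" (the pictures are not rectified: a ray, as slopes to the right and down, at radius r is drawn at 1 + k1 r^2 times it, then the intrinsics apply), "origin" and "orientation" of the camera in the world. Camera axes: x right, y down, z forward; pixel columns grow to the right and rows downward; lengths in m; the calibration is good to about 2 mm. A picture is of the moment at which its call begins. There is no depth.
- ticket.close_job(): hands the job in; it is judged then, once.
The state is a dict: "time": time; "joint_positions": joint angles; "qd": joint speeds; "joint_torque": joint torques, N m; "position": TCP position; "tool_rot": TCP orientation; "ft_force": force on the tool from outside, world axes, zero at the start; "torque": the same for the moment, N m; "grip_width": opening from 0.0 (shut) to 1.0 (fully open); "grip_force": force on a finger pad.
Only numpy, scipy, OpenCV 4.12 (cv2) and the standard library are available. Lean on these libraries where they do the work, as an engineer would, in place of code of your own. Each camera call takes 0.05 s, during which the arm holds its last target. There are 200 camera calls.

## Working session

There is one attempt and no reset: what is moved stays moved. The work goes in short steps, Python scripts to look and compute and a tool call to move; the robot and the scene stay as the last step left them, time stands still between calls to the robot, and variables do not carry over. Pictures are saved under pics/ and viewed, at most 10 in all, crops included, and the job is handed in when it is done.

Besides the shell and the picture viewer there is one more tool, called after "Call:" in YAML: its name, and indented under it one key for each argument. jog_arm: Moves the arm, as the interface text tells. Its arguments: {"type":"object","properties":{"rows":{"type":"string"},"force":{"type":"number"}},"required":["rows"]}

```bash
mkdir -p pics; python3 - <<'E'
from bench import ctrl, imaging
import cv2
for n in("scene","top"):
    d=imaging.get_image(n); cv2.imwrite(f"pics/{n}0.png",d["img"]); print(n,{k:v for k,v in d.items() if k!="img"})
print(ctrl.get_state())
E
```

```text
scene {'vertical_fov': 52.874531666252, 'cx': 317.12494384021784, 'cy': 230.97220939956117, 'k1': -0.1128905371103113, 'origin': array([1.05861876, 0.28649505, 0.7901178 ]), 'orientation': array([-1.24973792, -2.30124773,  0.92490182])}
top {'vertical_fov': 51.766304125331004, 'cx': 320.49637093689466, 'cy': 232.55617844586544, 'k1': -0.1165145310027586, 'origin': array([0.48645935, 0.01350912, 1.07891087]), 'orientation': array([-2.12259104,  2.15345819, -0.17528539])}
{'time': 0.1, 'joint_positions': array([-1.19089765,  0.32171626, -0.07007979,  1.45154606,  0.02260487,
        1.37081957, -0.05691453]), 'qd': array([-1.27622761e-03, -7.44126323e-04, -7.89680260e-05, -3.10770865e-03,
        2.52345569e-05, -2.00703300e-03,  1.01567613e-03]), 'joint_torque': array([-1.01654445e-03, -4.92573524e+01, -4.06236621e-01, -3.13400531e+01,
       -6.40669232e-02,  3.94377764e-02,  6.64646245e-05]), 'position': array([0.23235895, 0.60646341, 0.19319556]), 'tool_rot': array([-5.71343997e-01, -3.08898763e+00,  2.65389631e-03]), 'ft_force': array([ 0.10672604,  0.34776504, -1.70774482]), 'torque': array([-0.02913983, -0.06768672, -0.01746618]), 'grip_force': 0.0, 'grip_width': 0.9961650607061461}
```

View pics/scene0.png

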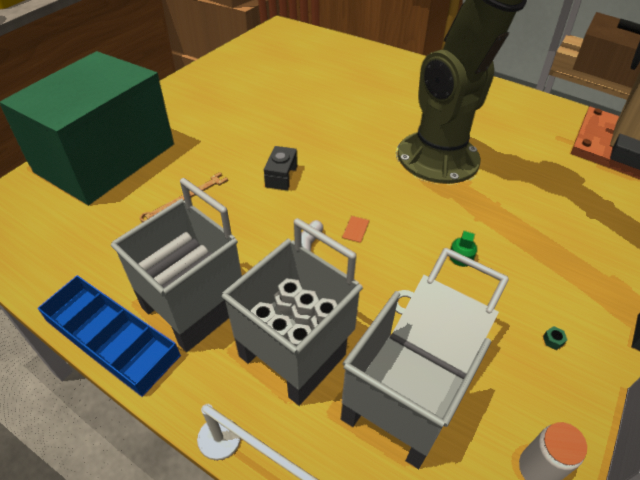

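View pics/top0.png

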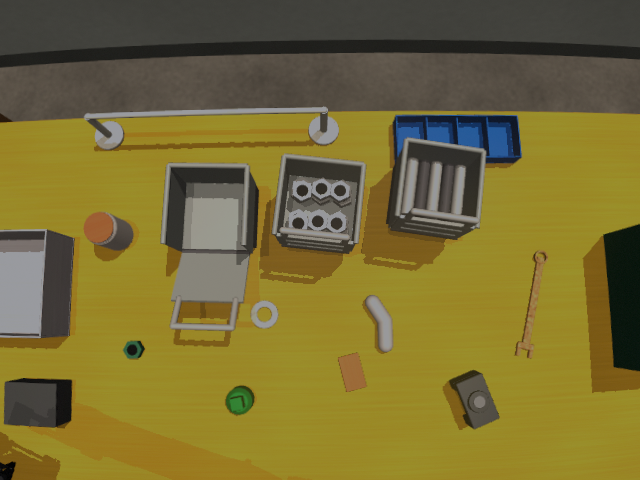

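The scene view shows studs at the left (bar about (184,184)-(228,215)), nuts in the middle, and the empty bin at the right with its flap down (bar about (443,253)-(505,281)). In the top view the empty bar is at (173,327)-(236,327) and the stud bin is at about (440,190). I'll zoom in for exact bar ends.

```bash
python3 - <<'E'
import cv2,numpy as np
s=cv2.imread("pics/scene0.png");t=cv2.imread("pics/top0.png")
z=lambda a,x,y,w,h:cv2.resize(a[y:y+h,x:x+w],None,fx=4,fy=4,interpolation=cv2.INTER_CUBIC)
A=np.vstack([np.hstack([z(t,160,265,100,75),z(t,385,180,100,75)]),np.hstack([z(s,420,235,100,75),z(s,160,165,100,75)])])
cv2.imwrite("pics/z.png",A)
E
cat > h.py <<'E'
import numpy as np,cv2
from scipy.spatial.transform import Rotation as R
cal={"scene":(52.874531666252,317.12494384021784,230.97220939956117,-0.1128905371103113,[1.05861876,0.28649505,0.7901178],[-1.24973792,-2.30124773,0.92490182]),
"top":(51.766304125331004,320.49637093689466,232.55617844586544,-0.1165145310027586,[0.48645935,0.01350912,1.07891087],[-2.12259104,2.15345819,-0.17528539])}
def ray(n,uv):
    f,cx,cy,k,o,w=cal[n];F=240/np.tan(np.radians(f/2))
    p=cv2.undistortPoints(np.array([[uv]],float),np.array([[F,0,cx],[0,F,cy],[0,0,1]]),np.array([k,0,0,0,0]))[0,0]
    d=R.from_rotvec(w).apply([*p,1]);return np.array(o),d/np.linalg.norm(d)
def onz(n,uv,z):
    o,d=ray(n,uv);return o+d*(z-o[2])/d[2]
def tri(a,b):
    (o,d),(p,e)=ray("top",a),ray("scene",b)
    s=np.linalg.lstsq(np.c_[d,-e],p-o,rcond=None)[0];x,y=o+d*s[0],p+e*s[1]
    return (x+y)/2,np.linalg.norm(x-y)
E
```

```text
(no output)
```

View pics/z.png

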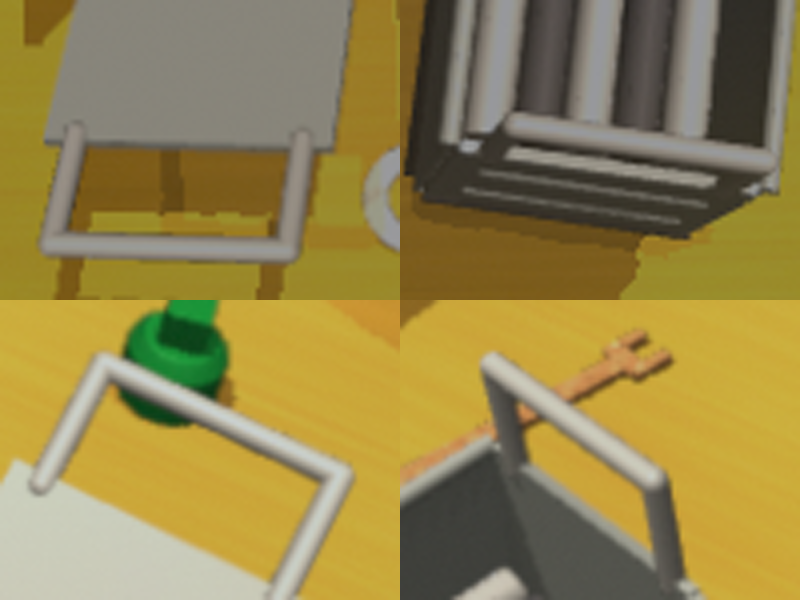

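The zoom gives these bar end pixels:
- **Empty, top view:** (172,325.7) and (233.3,327.5)
- **Empty, scene view:** (506.2,278.8) and (446.2,250.5)
- **Stud, top view:** (412.5,211) and (477.5,220)
- **Stud, scene view:** (223.7,210) and (183,180.5)

```bash
python3 - <<'E'
from h import *
np.set_printoptions(precision=4,suppress=True)
for n,q in {"empty":[((172,325.7),(506.2,278.8)),((233.3,327.5),(446.2,250.5))],"stud":[((412.5,211),(223.7,210)),((477.5,220),(183,180.5))]}.items():
    P=[tri(*a) for a in q];print(n,P,"c",(P[0][0]+P[1][0])/2)
    c=(P[0][0]+P[1][0])/2;d=P[0][0]-P[1][0];print("len",np.linalg.norm(d),"yaw",np.arctan2(-d[0],d[1]),"z ang",np.arccos((c[2]-.07)/.175))
print([onz("top",u,.245) for u in((412.5,211),(477.5,220))])
# nut bar
print("nut",[onz("top",u,.245) for u in((282,231),(352,236))])
from bench import ctrl
s=ctrl.get_state();print(R.from_rotvec(s["tool_rot"]).as_matrix())
E
```

```text
empty [(array([0.4654, 0.2881, 0.1596]), np.float64(0.0004541690169264462)), (array([0.4612, 0.1748, 0.1585]), np.float64(0.0022090522480503008))] c [0.4633 0.2315 0.1591]
len 0.11339512208487948 yaw -0.03711468714496844 z ang 1.036831616978207
stud [(array([ 0.6586, -0.1498,  0.2447]), np.float64(0.002405306902647549)), (array([ 0.6405, -0.2621,  0.2443]), np.float64(0.0006617597606146008))] c [ 0.6496 -0.2059  0.2445]
len 0.11376016541561863 yaw -0.15984098279200418 z ang 0.07564175099583673
[array([ 0.6579, -0.1487,  0.245 ]), array([ 0.6406, -0.2621,  0.245 ])]
nut [array([0.626 , 0.0766, 0.245 ]), array([ 0.6157, -0.0428,  0.245 ])]
[[-0.9338  0.3577 -0.0005]
 [ 0.3577  0.9338 -0.0016]
 [-0.0001 -0.0017 -1.    ]]
```

Call:
jog_arm:
  rows: "0 0 -5 0 0 -0.165 1; 0 0 -5 0 0 -0.165 1; -2.6 -4.6 0 0 0 0 1; -2.6 -4.6 0 0 0 0 1; -2.6 -4.6 0 0 0 0 1"
  force: 30

```text
time: 0.72
position: [0.3062, 0.4646, 0.2937]
tool_rot: [-0.056, -3.141, 0.001]
ft_force: [0.6, -1.0, 0.6]
grip_width: 0.519
grip_force: 0.0
```

Call:
jog_arm:
  rows: "-2.6 -4.6 0 0 0 0 1; -2.6 -4.6 0 0 0 0 1; -2.6 -4.6 0 0 0 0 1; -2.6 -4.6 0 0 0 0 1; 0 0 0 0 0 0 1"

```text
time: 1.35
position: [0.4054, 0.2739, 0.2943]
tool_rot: [0.07, 3.14, -0.001]
ft_force: [-1.0, 0.8, 0.1]
grip_width: 0.015
grip_force: 0.0
```

Call:
jog_arm:
  rows: "-2.7 -4.1 0 0 0 0 1; 0 0 5.5 0 0 0 1; 0 0 5.5 0 0 0 1; 0 0 5.4 0 0 0 1; 0 0 0 0 0 0 1"

```text
time: 1.98
position: [0.4247, 0.2354, 0.1262]
tool_rot: [-0.054, -3.133, 0.009]
ft_force: [0.0, 0.5, 0.3]
grip_width: 0.008
grip_force: 0.0
```

```bash
python3 - <<'E'
import numpy as np
h=np.array([.6136,.07]);p=None
for t in np.r_[1.037,.95:-.06:-.1]:
    q=h+.175*np.array([-np.sin(t),np.cos(t)])+[-.0155,-.028]
    print(round(t,2),q.round(4),None if p is None else ((p-q)*100).round(2));p=q
E
```

```text
1.04 [0.4474 0.131 ] None
0.95 [0.4558 0.1438] [-0.83 -1.28]
0.85 [0.4666 0.1575] [-1.09 -1.37]
0.75 [0.4788 0.17  ] [-1.22 -1.25]
0.65 [0.4922 0.1813] [-1.34 -1.13]
0.55 [0.5066 0.1912] [-1.44 -0.99]
0.45 [0.522  0.1996] [-1.54 -0.84]
0.35 [0.5381 0.2064] [-1.61 -0.68]
0.25 [0.5548 0.2116] [-1.67 -0.52]
0.15 [0.5719 0.215 ] [-1.71 -0.35]
0.05 [0.5894 0.2168] [-1.74 -0.17]
-0.05 [0.6068 0.2168] [-1.75  0.  ]
```

Call:
jog_arm:
  rows: "-2.3 0 -0.4 0 0 0 1; -0.9 0 -1.2 0 0 0 1; -1.1 0 -1.3 0 0 0 1; -1.2 0 -1.2 0 0 0 1; -1.3 0 -1.1 0 0 0 1"

```text
time: 2.6
position: [0.498, 0.2357, 0.1859]
tool_rot: [0.055, 3.137, 0.004]
ft_force: [0.3, 0.5, -0.1]
grip_width: 0.008
grip_force: 0.0
```

Call:
jog_arm:
  rows: "-1.4 0 -1.0 0 0 0 1; -1.5 0 -0.8 0 0 0 1; -1.6 0 -0.7 0 0 0 1; -1.7 0 -0.5 0 0 0 1; 0 0 0 0 0 0 1"

```text
time: 3.22
position: [0.5603, 0.2327, 0.215]
tool_rot: [0.057, 3.137, 0.003]
ft_force: [-1.3, 0.4, -0.9]
grip_width: 0.006
grip_force: 0.0
```

```bash
python3 - <<'E'
from bench import imaging
import cv2
d=imaging.get_image("scene"); cv2.imwrite("pics/s1.png",d["img"])
E
```

```text
(no output)
```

View pics/s1.png

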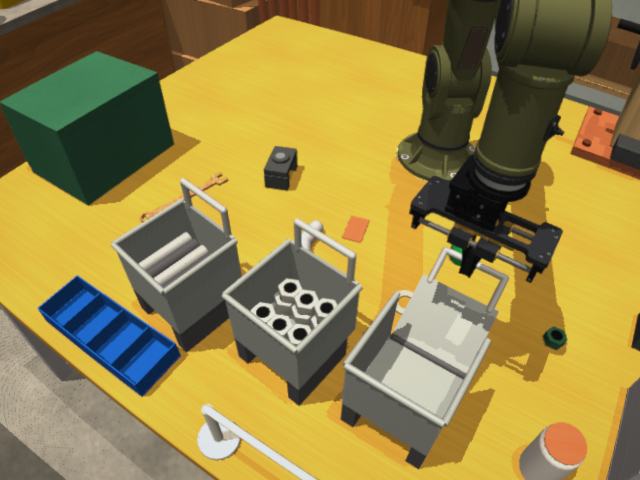

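The flap has not moved: its bar is still at (443,253)-(505,281), and the fingertips show at about (470,270). I'll check where the reported TCP should project.

```bash
cat >> h.py <<'E'
def proj(n,P):
    f,cx,cy,k,o,w=cal[n];F=240/np.tan(np.radians(f/2));r=R.from_rotvec(w).inv()
    return cv2.projectPoints(np.array([P],float),r.as_rotvec(),r.apply(-np.array(o)),np.array([[F,0,cx],[0,F,cy],[0,0,1]]),np.array([k,0,0,0,0]))[0].ravel()
E
python3 - <<'E'
from h import *
from bench import imaging,ctrl
print(proj("scene",[.5603,.2327,.215]),proj("top",[.5603,.2327,.215]))
print(proj("scene",[.4633,.2315,.1591]),proj("top",[.4633,.2315,.1591]))
t=cv2.imread("pics/top0.png")
a=imaging.get_image("scene")["img"];b=imaging.get_image("top")["img"]
z=lambda a,x,y,w,h:cv2.resize(a[y:y+h,x:x+w],None,fx=3,fy=3,interpolation=cv2.INTER_CUBIC)
cv2.imwrite("pics/z2.png",np.hstack([z(a,405,180,133,160),z(b,140,180,133,160)]))
s=ctrl.get_state();print(s["position"],s["joint_positions"])
E
```

```text
[463.12505925 282.07606459] [195.0438313  271.88476085]
[475.40026324 264.32835769] [202.25862456 326.7469544 ]
[0.55802301 0.23278261 0.21318593] [-0.6655105   0.21487424  0.26707572  1.55354577 -0.05788298  1.37991443
  1.1424475 ]
```

View pics/z2.png

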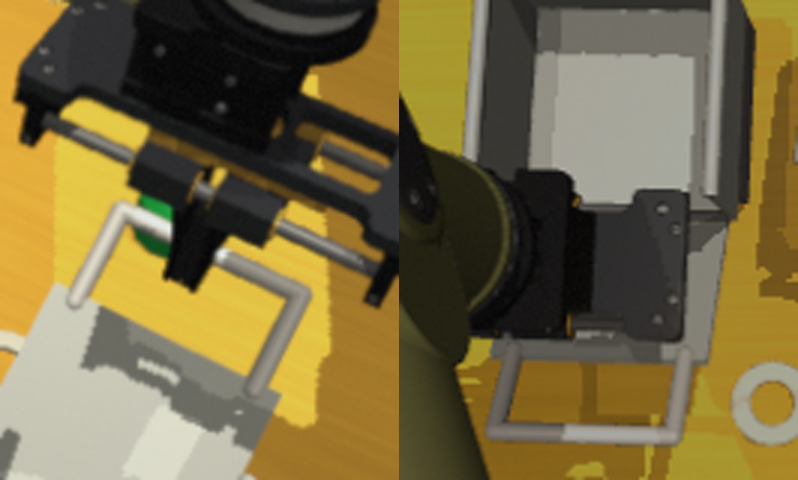

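The reported pose matches the pictures. The bar moved only about 2 mm (top view now (171,324)-(232,325.5)), so the fingers slipped over it. I'll grip the bar instead, with the tool turned a quarter so the fingers straddle it.

Call:
jog_arm:
  rows: "0 0 -5 0 0 0 0; 0 0 -5 0 0 0 0; 4.6 0 0 0 0 0 0; 4.6 0 0 0 0 0.175 0; 0 0 0 0 0 0.175 0"

```text
time: 4.0
position: [0.4628, 0.2368, 0.3133]
tool_rot: [-0.604, -3.082, -0.003]
ft_force: [0.1, -0.0, -0.9]
grip_width: 0.457
grip_force: 0.0
```

Call:
jog_arm:
  rows: "0 0 0 0 0 0.175 0; 0 0 0 0 0 0.175 0; 0 0 0 0 0 0.175 0; 0 0 0 0 0 0.175 0; 0 0 0 0 0 0.175 0"

```text
time: 4.62
position: [0.4656, 0.2356, 0.3125]
tool_rot: [-1.858, -2.533, -0.0]
ft_force: [-0.2, 0.6, 0.2]
grip_width: 0.497
grip_force: 0.0
```

Call:
jog_arm:
  rows: "0 0 0 0 0 0.175 0; 0 0 0 0 0 0.17 0; 0 0 0 0 0 0 0; 0 0 0 0 0 0 0"

```text
time: 5.12
position: [0.466, 0.2355, 0.3124]
tool_rot: [-2.256, -2.186, -0.0]
ft_force: [-0.1, -0.1, 0.4]
grip_width: 0.501
grip_force: 0.0
```

```bash
python3 - <<'E'
from h import *
from bench import ctrl
P=[tri((171,324),(506,277.3)),tri((232,325.3),(445.7,250))];c=(P[0][0]+P[1][0])/2;print(P,c,np.arccos((c[2]-.07)/.175))
s=ctrl.get_state();print(s["position"],R.from_rotvec(s["tool_rot"]).as_matrix().round(3),s["joint_positions"],s["grip_width"])
E
```

```text
[(array([0.46887521, 0.28734812, 0.166778  ]), np.float64(0.0016265176672346918)), (array([0.46569361, 0.17540736, 0.16435817]), np.float64(0.0004894562692667163))] [0.46728441 0.23137774 0.16556808] 0.9930907047447535
[0.46603387 0.23549925 0.31239086] [[ 0.032  0.999  0.   ]
 [ 0.999 -0.032  0.   ]
 [ 0.     0.    -1.   ]] [-0.75697679  0.01031292  0.24137203  1.57602367 -0.00261058  1.55527269
 -0.54730967] 0.5013214635187634
```

Call:
jog_arm:
  rows: "-0.4 0.1 5.0 0 0 0 0; 0 0 5.0 0 0 0 0; 0 0 4.0 0 0 0 0; 0 0 2.9 0 0 0 0; 0 0 0 0 0 0 0"

```text
time: 5.75
position: [0.4654, 0.2305, 0.1411]
tool_rot: [-2.257, -2.184, 0.008]
ft_force: [0.4, 0.2, -0.2]
grip_width: 0.5
grip_force: 0.0
```

Call:
jog_arm:
  rows: "0 0 0 0 0 0 1; 0 0 0 0 0 0 1; 0 0 0 0 0 0 1; 0 0 0 0 0 0 1; 0 0 0 0 0 0 1"
  force: 25

```text
time: 6.38
position: [0.4677, 0.2314, 0.1436]
tool_rot: [2.26, 2.182, 0.002]
ft_force: [0.5, 0.2, 1.1]
grip_width: 0.045
grip_force: 0.3
```

Call:
jog_arm:
  rows: "0 0 0 0 0 0 1; 0 0 0 0 0 0 1"

```text
time: 6.62
position: [0.4673, 0.2314, 0.1432]
tool_rot: [2.26, 2.182, 0.0]
ft_force: [0.7, -0.8, 0.7]
grip_width: 0.006
grip_force: 0.3
```

```bash
python3 - <<'E'
from h import *
from bench import imaging,ctrl
a=imaging.get_image("scene")["img"];b=imaging.get_image("top")["img"]
z=lambda a,x,y,w,h:cv2.resize(a[y:y+h,x:x+w],None,fx=3,fy=3,interpolation=cv2.INTER_CUBIC)
cv2.imwrite("pics/z3.png",np.hstack([z(a,405,180,133,160),z(b,140,200,133,160)]))
E
```

```text
(no output)
```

View pics/z3.png

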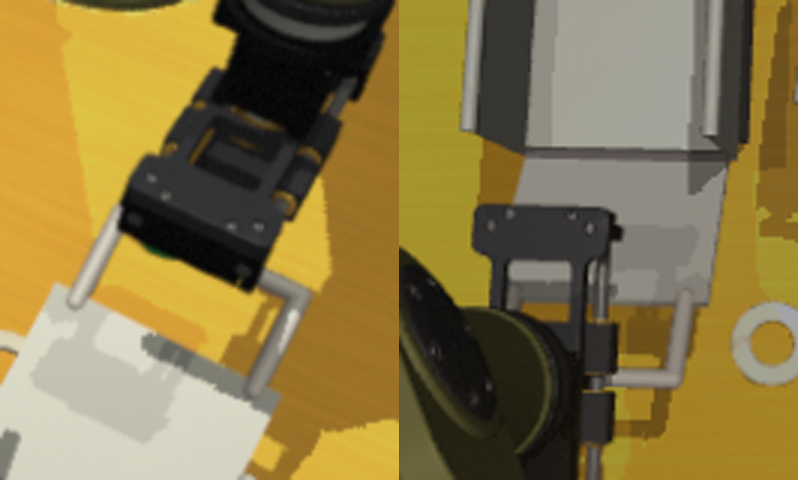

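The gripper shut fully with no bar in it. The bar dropped about 1 px, so the tips closed above it. The earlier tip image also sat about 8 px above where the reported TCP projects, which puts the real tips about 2 cm higher than reported. I'll open, go 2.4 cm lower, and close again.

Call:
jog_arm:
  rows: "0 0 0 0 0 0 0; 0 0 0 0 0 0 0; 0 0 0 0 0 0 0; 0 0 1.2 0 0 0 0; 0 0 1.2 0 0 0 0"

```text
time: 7.35
position: [0.467, 0.2312, 0.1181]
tool_rot: [-2.26, -2.182, 0.001]
ft_force: [0.8, -0.2, -0.5]
grip_width: 0.461
grip_force: 0.0
```

Call:
jog_arm:
  rows: "0 0 0 0 0 0 1; 0 0 0 0 0 0 1; 0 0 0 0 0 0 1; 0 0 0 0 0 0 1; 0 0 0 0 0 0 1"

```text
time: 7.98
position: [0.4677, 0.2315, 0.1195]
tool_rot: [2.26, 2.182, 0.002]
ft_force: [0.8, 0.4, 0.1]
grip_width: 0.128
grip_force: 25.0
```

Call:
jog_arm:
  rows: "0 0 0 0 0 0 1; 0 0 0 0 0 0 1"

```text
time: 8.22
position: [0.4676, 0.2315, 0.1194]
tool_rot: [2.26, 2.182, 0.001]
ft_force: [1.3, 0.5, 0.6]
grip_width: 0.132
grip_force: 25.0
```

Gripped: the opening is 11.5 mm at 25 N. Next I'll pin down the hinge from the pictures.

```bash
python3 - <<'E'
from h import *
# hinge crease: top left/right, scene left/right
print("hinge top@.07",onz("top",(182,250),.07),onz("top",(249,251),.07))
for z in(.13,.145,.16):print(z,onz("top",(171.7,325.4),z),onz("top",(232.8,327),z),onz("scene",(506,278.3),z),onz("scene",(446,250.4),z))
# nut and stud bar x at .245; bin rear corners at .187 empty
print([onz("top",u,.187) for u in((167,166),(247,166),(164,244),(256,246))])
E
```

```text
hinge top@.07 [0.61841291 0.29802409 0.07      ] [0.61457306 0.15807185 0.07      ]
0.13 [0.4652514  0.29780952 0.13      ] [0.46179161 0.17969744 0.13      ] [0.43678937 0.28732525 0.13      ] [0.43362942 0.17039473 0.13      ]
0.145 [0.46558665 0.29331542 0.145     ] [0.46218155 0.1770704  0.145     ] [0.45091933 0.28730639 0.145     ] [0.44783119 0.1730329  0.145     ]
0.16 [0.4659219  0.28882131 0.16      ] [0.46257149 0.17444336 0.16      ] [0.4650493  0.28728752 0.16      ] [0.46203296 0.17567107 0.16      ]
[array([0.76374964, 0.2995139 , 0.187     ]), array([0.76039412, 0.14676031, 0.187     ]), array([0.61465145, 0.29916904, 0.187     ]), array([0.60872864, 0.12856394, 0.187     ])]
```

Call:
jog_arm:
  rows: "0 0.8 -1.25 0 0 0 1; 0 1.1 -1.35 0 0 0 1; 0 0 0 0 0 0 1"

```text
time: 8.6
position: [0.4875, 0.2308, 0.1456]
tool_rot: [2.26, 2.181, 0.002]
ft_force: [4.6, 1.1, -2.9]
grip_width: 0.129
grip_force: 25.0
```

Call:
jog_arm:
  rows: "0 1.2 -1.25 0 0 0 1; 0 1.35 -1.15 0 0 0 1; 0 1.45 -1.0 0 0 0 1; 0 1.55 -0.85 0 0 0 1; 0 0 0 0 0 0 1"

```text
time: 9.22
position: [0.5416, 0.2288, 0.1868]
tool_rot: [-2.26, -2.182, 0.002]
ft_force: [3.3, 1.7, -6.6]
grip_width: 0.129
grip_force: 25.0
```

Call:
jog_arm:
  rows: "0 1.6 -0.7 0 0 0 1; 0 1.65 -0.5 0 0 0 1; 0 1.7 -0.35 0 0 0 1; 0 0 0 0 0 0 1"

```text
time: 9.72
position: [0.591, 0.2272, 0.2027]
tool_rot: [-2.26, -2.182, 0.001]
ft_force: [1.6, 0.9, -4.5]
grip_width: 0.128
grip_force: 25.0
```

Call:
jog_arm:
  rows: "0 1.4 -0.2 0 0 0 1; 0 1.2 -0.1 0 0 0 1; 0 0.6 0 0 0 0 1; 0 0 0 0 0 0 1; 0 0 0 0 0 0 1"

```text
time: 10.35
position: [0.6141, 0.2264, 0.2052]
tool_rot: [-2.248, -2.177, 0.025]
ft_force: [-25.3, -2.3, 4.3]
grip_width: 0.126
grip_force: 25.0
```

At the stop: 25 N pushing back, at x=.614. I'll relieve the load, open and lift.

Call:
jog_arm:
  rows: "0 -0.6 0 0 0 0 1; 0 0 0 0 0 0 0; 0 0 0 0 0 0 0; 0 0 0 0 0 0 0; 0 0 0 0 0 0 0"

```text
time: 10.98
position: [0.6182, 0.2258, 0.207]
tool_rot: [2.26, 2.181, 0.003]
ft_force: [0.9, -0.3, 0.3]
grip_width: 0.466
grip_force: 0.0
```

Call:
jog_arm:
  rows: "0 0 -4 0 0 0 0; 0 0 -5 0 0 0 0; 0 0 -4 0 0 0 0; 0 0 0 0 0 0 0"

```text
time: 11.48
position: [0.6192, 0.2263, 0.341]
tool_rot: [2.258, 2.179, 0.012]
ft_force: [0.0, 0.2, -0.3]
grip_width: 0.498
grip_force: 0.0
```

```bash
python3 - <<'E'
from bench import imaging,ctrl
from h import *
d=imaging.get_image("scene"); cv2.imwrite("pics/s4.png",d["img"])
s=ctrl.get_state();print(s["position"],R.from_rotvec(s["tool_rot"]).as_matrix().round(3),s["joint_positions"],s["ft_force"])
print(proj("scene",[.6155,.226,.245]),proj("scene",s["position"]))
E
```

```text
[0.61824994 0.22607854 0.33819266] [[ 0.035  0.999  0.004]
 [ 0.999 -0.035  0.001]
 [ 0.002  0.004 -1.   ]] [-0.62276326  0.31940196  0.32183067  1.1872028  -0.09982217  1.64572519
 -0.35947516] [-0.9561592  -0.40538888 -0.99779284]
[449.37366455 292.98596301] [463.61566029 250.33023261]
```

View pics/s4.png

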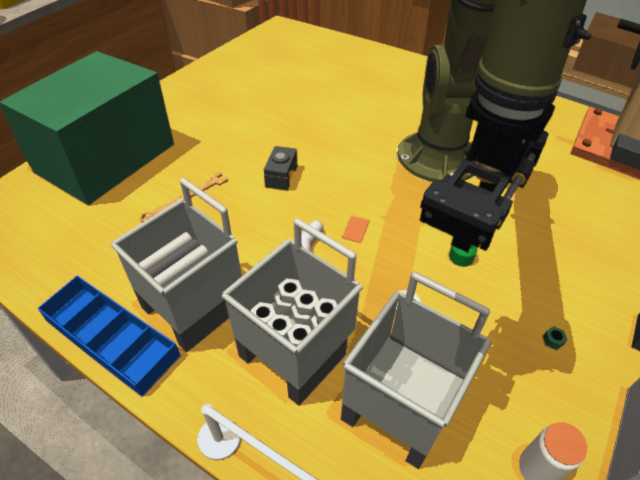

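The empty bin is shut: its bar runs (415,279)-(485,308), with the centre where predicted at (449,293). Now to the stud bar.

Call:
jog_arm:
  rows: "-4.8 0.5 0 0 0 0 0; -4.8 0.5 0 0 0 0 0; -4.8 0.5 0 0 0 0 0; -4.8 0.5 0 0 0 0 0; -4.8 0.5 0 0 0 0 0"

```text
time: 12.15
position: [0.6332, -0.0162, 0.3345]
tool_rot: [-2.259, -2.181, 0.002]
ft_force: [-0.0, 0.7, -0.5]
grip_width: 0.499
grip_force: 0.0
```

Call:
jog_arm:
  rows: "-4.8 0.5 0 0 0 0 0; -4.8 0.5 0 0 0 0 0; -4.8 0.5 0 0 0 0 0; -4.7 0.7 0 0 0 0.125 0; 0 0 0 0 0 0 0"

```text
time: 12.78
position: [0.6471, -0.2122, 0.3339]
tool_rot: [-2.401, -2.026, 0.007]
ft_force: [-1.3, 0.6, 0.4]
grip_width: 0.497
grip_force: 0.0
```

```bash
python3 - <<'E'
from bench import ctrl
from h import *
s=ctrl.get_state();M=R.from_rotvec(s["tool_rot"]).as_matrix();print(s["position"],M.round(3),s["joint_positions"],s["time"])
print("tool delta cm",M.T@(np.array([.6496,-.2059,.205])-s["position"])*100)
E
```

```text
[ 0.64706929 -0.21221303  0.33386472] [[ 0.168  0.986 -0.004]
 [ 0.986 -0.168 -0.003]
 [-0.003 -0.003 -1.   ]] [-0.08633809  0.40209549  0.54823343  1.12534559 -0.20231322  1.66850343
  0.2369295 ] 12.775
tool delta cm [ 0.70781594  0.18617084 12.88363589]
```

Call:
jog_arm:
  rows: "0.7 0.2 4 0 0 0 0; 0 0 4 0 0 0 0; 0 0 3 0 0 0 0; 0 0 1.9 0 0 0 0; 0 0 0 0 0 0 0"

```text
time: 13.4
position: [0.6513, -0.1985, 0.2053]
tool_rot: [-2.389, -2.036, 0.003]
ft_force: [-0.1, 0.4, 0.6]
grip_width: 0.497
grip_force: 0.0
```

Call:
jog_arm:
  rows: "0 0 0 0 0 0 1; 0 0 0 0 0 0 1; 0 0 0 0 0 0 1; 0 0 0 0 0 0 1; 0 0 0 0 0 0 1"

```text
time: 14.02
position: [0.6508, -0.1996, 0.2077]
tool_rot: [-2.391, -2.035, 0.002]
ft_force: [-5.1, 1.3, 3.4]
grip_width: 0.128
grip_force: 25.0
```

```bash
python3 - <<'E'
import numpy as np
p=None
for t in np.arange(0,1.51,.1):
    q=17.5*np.array([-np.sin(t),np.cos(t)])
    print(round(t,2),None if p is None else (q-p).round(2));p=q
E
```

```text
0.0 None
0.1 [-1.75 -0.09]
0.2 [-1.73 -0.26]
0.3 [-1.69 -0.43]
0.4 [-1.64 -0.6 ]
0.5 [-1.58 -0.76]
0.6 [-1.49 -0.91]
0.7 [-1.39 -1.06]
0.8 [-1.28 -1.19]
0.9 [-1.15 -1.31]
1.0 [-1.02 -1.42]
1.1 [-0.87 -1.52]
1.2 [-0.71 -1.6 ]
1.3 [-0.55 -1.66]
1.4 [-0.38 -1.71]
1.5 [-0.21 -1.74]
```

Call:
jog_arm:
  rows: "0 -1.75 0.1 0 0 0 1; 0 -1.75 0.25 0 0 0 1; 0 -1.7 0.45 0 0 0 1; 0 -1.65 0.6 0 0 0 1; 0 0 0 0 0 0 1"

```text
time: 14.65
position: [0.584, -0.1886, 0.1938]
tool_rot: [-2.392, -2.036, -0.002]
ft_force: [-3.3, 0.8, 2.9]
grip_width: 0.129
grip_force: 25.0
```

Call:
jog_arm:
  rows: "0 -1.6 0.75 0 0 0 1; 0 -1.5 0.9 0 0 0 1; 0 -1.4 1.05 0 0 0 1; 0 -1.3 1.2 0 0 0 1; 0 0 0 0 0 0 1"

```text
time: 15.28
position: [0.5272, -0.1792, 0.1533]
tool_rot: [-2.391, -2.037, 0.0]
ft_force: [1.0, 0.1, -4.6]
grip_width: 0.127
grip_force: 25.0
```

Call:
jog_arm:
  rows: "0 -1.15 1.3 0 0 0 1; 0 -1.0 1.4 0 0 0 1; 0 -0.85 1.5 0 0 0 1; 0 -0.7 1.6 0 0 0 1; 0 0 0 0 0 0 1"

```text
time: 15.9
position: [0.4906, -0.1732, 0.0943]
tool_rot: [-2.391, -2.037, 0.0]
ft_force: [5.3, 0.9, -4.5]
grip_width: 0.127
grip_force: 25.0
```

Call:
jog_arm:
  rows: "0 -0.55 1.65 0 0 0 1; 0 -0.4 1.7 0 0 0 1; 0 0 0 0 0 0 1"

```text
time: 16.27
position: [0.4811, -0.1718, 0.0605]
tool_rot: [2.392, 2.037, -0.0]
ft_force: [4.6, 2.1, -3.6]
grip_width: 0.129
grip_force: 25.0
```

Call:
jog_arm:
  rows: "0 -0.2 0.9 0 0 0 1; 0 0 0.6 0 0 0 1; 0 0 0 0 0 0 1"

```text
time: 16.65
position: [0.4791, -0.1714, 0.0466]
tool_rot: [-2.391, -2.037, 0.001]
ft_force: [4.5, 2.6, -3.3]
grip_width: 0.131
grip_force: 25.0
```

Call:
jog_arm:
  rows: "0 0 0 0 0 0 0.3; 0 0 0 0 0 0 0; 0 0 0 0 0 0 0; 0 0 0 0 0 0 0; 0 0 0 0 0 0 0"

```text
time: 17.27
position: [0.4793, -0.1719, 0.0477]
tool_rot: [2.392, 2.037, -0.0]
ft_force: [-0.7, 0.1, -1.2]
grip_width: 0.488
grip_force: 0.0
```

Call:
jog_arm:
  rows: "0 0 -3 0 0 0 0; 0 0 -4 0 0 0 0; 0 0 -5 0 0 0 0; 0 0 -5 0 0 0 0; 0 0 -3 0 0 0 0"

```text
time: 17.9
position: [0.4801, -0.1722, 0.2505]
tool_rot: [2.39, 2.035, 0.004]
ft_force: [1.1, 0.9, -0.7]
grip_width: 0.498
grip_force: 0.0
```

```bash
python3 - <<'E'
from bench import imaging,ctrl
from h import *
a=imaging.get_image("scene")["img"];b=imaging.get_image("top")["img"]
cv2.imwrite("pics/f.png",cv2.resize(np.hstack([a[100:,:520],b[:380,140:]]),None,fx=.78,fy=.78))
print(ctrl.get_state()["position"])
E
```

```text
[ 0.48138251 -0.17253425  0.25152371]
```

View pics/f.png

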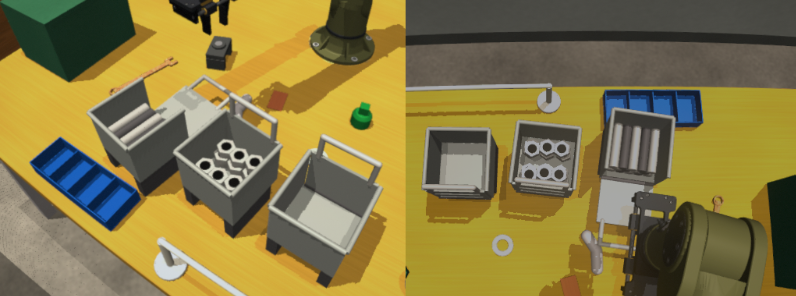

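The stud flap is down (about 1.48 rad from the last gripped pose), the nut and empty flaps stand upright, and the gripper is clear at z=0.25.

```bash
python3 -c "
from bench import ticket
print(ticket.close_job())"
```

```text
the job is handed in; nothing more can be done
None
```

I shut the empty bin's flap first, then pulled the stud bin's flap down to about 1.48 rad, left the nut bin shut with the arm clear, and handed the job in at about 18 s; no verdict was returned.

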